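# Click the tablet carousel round to the next dose

### The arm

A 6-joint arm with a two-finger parallel gripper is mounted at the origin on the work surface. World frame = base frame: x ahead of the robot, y to its left, z up, the work surface at z = 0. Lengths are in mm, angles in rad, forces in N, time in s.
With the tool pointing down it reaches from about 400 to 925 mm from the base axis. Payload 12.5 kg.
Tool frame: the origin (TCP) lies at the very end of the fingers, on their centre line; the grasp point (between the pads) lies grip_depth behind it (grip_depth is the distance from the TCP to the grasp point, in mm); z points along the fingers, y is the line along which they close (so a half turn about z gives the same grasp; the last joint's range is limited). The gripper opens to 95 mm and grips with 3 to 60 N. Pads are 20 mm wide; open, the fingers measure 119 mm over their backs; the gripper's body (75 mm by 180 mm) begins 59 mm behind the grasp point.
Start: joints at [1.129, 0.491, 1.559, -0, 1.092, -0.106], TCP at [205.938, 590.119, 180.561] pointing down, gripper open.
Joint ranges: [-3.1, 3.1], [-0.84, 2.19], [0.05, 2.79], [-1.13, 4.28], [0.06, 2.93], [-2.69, 2.69]. Speed limits (rad/s): [2.22, 2.22, 2.79, 3.14, 3.14, 3.14].

### API

Orientations are given as [roll, pitch, yaw] about the fixed x, y, z axes, in that order (R = Rz(yaw) Ry(pitch) Rx(roll)).
In Python, from cell import state, read_camera, job_done, grip_depth gives the robot as it stands.
- The arm moves only by the tool drive_tool, never from a script. Its argument "targets" is a list of rows, each an object with "jaw": the opening, from 0 (shut) to 1 (fully open); "travel": the shift along the tool's x, y, z in m, a list of three; "twist": the turn about the tool's z in rad. In form: [{"jaw": jaw, "travel": [tx, ty, tz], "twist": twist}, ...]. A call has 1 to 8 rows; each row is the pose to reach, as a shift and turn from the pose commanded when the call began, along the tool's axes at that moment; what a row does not reach only later rows make up. A row lasts 1/12 s, in which the tool goes at most 41.7 mm and 7.16 degrees, less where a joint would pass 70% of its speed; a pose out of reach is approached as far as the arm can. A call with a gripper value outside its range is refused whole. The fingers move at their own pace and stop on an object; the grip force is fixed at half the most. Time passes only in rows, so rows that repeat a pose let the fingers close. It gives the time, the measured TCP pose, the force, the opening and the grip force at its end, in the units of the state.
- state(): the state, without advancing time (a new reading comes with each control period).
- read_camera(name): name is "scene" or "top"; returns a dict with "frame" (400x640x3 uint8, red, green, blue), "fx", "fy", "cx", "cy" (pixels), "k1" (the pictures are not rectified: a ray, as slopes to the right and down, at radius r is drawn at 1 + k1 r^2 times it, then the intrinsics apply), "R" (3x3) and "t" (3): a world point X has camera coordinates R X + t. Camera axes: x right, y down, z forward; pixel columns grow to the right and rows downward; lengths in mm; the calibration is good to about 2 mm. A picture is of the moment at which its call begins. There is no depth.
- job_done(): hands the job in; it is judged then, once.
The state is a dict: "t": time; "joints": joint angles; "qvel": joint speeds; "tau": joint torques, N m; "eef_pos": TCP position; "tcp_rot": TCP orientation; "ft_force": force on the tool from outside, world axes, zero at the start; "moment": the same for the moment, N m; "opening": opening from 0.0 (shut) to 1.0 (fully open); "grip_force": force on a finger pad.
Only numpy, scipy, OpenCV 4.12 (cv2) and the standard library are available. Lean on these libraries where they do the work, as an engineer would, in place of code of your own. Each camera call takes 0.05 s, during which the arm holds its last target. There are 200 camera calls.

### The job

The carousel tablet dispenser has been left on a compartment that is already emptied. With a fingertip, flick the lobed edge of its wheel round counterclockwise (seen from above) until the first compartment that still holds tablets lies under the open mouth in the clear cover, settled in its click, and never let the wheel go on past it. Only the wheel is to move: do not lift or shove the dispenser, touch it with the fingers only, and leave the mugs, bowl, jar and box as they stand.

Things in the scene. Friction and masses are not known exactly. Their poses are not given: they have to be found in the camera images.
- dispenser: Loose carousel tablet dispenser, about 1 kg, on rubber feet. White housing 36 mm high, from x = -54 (front) to +90 mm and y = -90 to +90 mm; a dark grey wheel of 160 mm sticks out of its front. Origin on the shelf under the wheel's axis; z up, -x is the thumb side. In front of x = -54 mm there is only the wheel's edge, z = 12 to 28 mm, free from above and below.
- dose_wheel (a joint): Wheel angle, rad, growing counterclockwise from above (the thumb edge then goes to the dispenser's -y). Clicks at every multiple of 0.785 (45 degrees, one compartment); past half way a sprung roller pulls it on into the next click. 0: first filled compartment under the mouth; above 0: gone past. Starts in the click at -1.57, -2.36 or -3.14 (emptied compartment under the mouth), very rarely balanced half-way between two.
- thumb_edge (a point): Fixed point of the dispenser: foremost point of the wheel's edge, half-way up (x = -80 mm, z = 20 mm). The wheel is a disc of 64 mm radius with 8 blunt, straight-sided lobes, 20 mm wide, out to 80 mm radius; gaps 29 mm wide at the bottom, 41 mm outside. In each click a lobe stands at this point and a gap 22.5 degrees to either side. Turning takes 2 to 3 N on a lobe.
- mouth (a point): Fixed point of the dispenser: centre of the open mouth (36 x 30 mm, white frame) in the top of the clear cover, opposite the thumb side.
- dose (a point): Point on the wheel: centre of the first compartment still holding white tablets, 36 mm from the axis; it belongs straight under the mouth. Eight compartments round the wheel, each in line with a lobe; going clockwise from this one two more are filled and one is a solid blank, the other four are emptied.
- mug_a: Stoneware mug, 82 mm across, 92 mm tall, with a handle. Origin under its centre. Bystander.
- mug_b: Stoneware mug, the same as the other. Origin under its centre. Bystander.
- bowl: Terracotta bowl, 140 mm across, 58 mm tall. Origin under its centre. Bystander.
- jar: Turquoise ceramic jar with its lid on, 90 mm across, 124 mm tall. Origin under its centre. Bystander.
- box_door0 (a joint): Swing door of the wooden box (200 x 220 x 190 mm) at the left of the shelf; 0 is closed, rad. Stays closed.
Not all that is in view belongs to the job. What is meant by the dispenser is not pink or yellow, and is the larger of those in its own colour.

How it is judged:
By the outcome, as a careful person would: the job done as asked, in the order asked, and still so for the second after the job is handed in, with the robot touching nothing.
It also fails if it takes over 67 s, if anything falls off the work surface, if the arm or the gripper's body presses on something with over 40 N, if the wrist force passes 120 N, or if a joint passes its speed limit or range.

## Working session

There is one attempt and no reset: what is moved stays moved. The work goes in short steps, Python scripts to look and compute and a tool call to move; the robot and the scene stay as the last step left them, time stands still between calls to the robot, and variables do not carry over. Pictures are saved under pics/ and viewed, at most 10 in all, crops included, and the job is handed in when it is done.

Besides the shell and the picture viewer there is one more tool, called by a JSON object that holds its "fn" and its "kwargs". drive_tool: Moves the arm, as the interface text tells. Its arguments: {"type":"object","properties":{"targets":{"type":"array"}},"required":["targets"]}

```bash
mkdir -p pics; ls
python3 - <<'E'
from cell import *
import cv2
s=state();print(s['t'],s['eef_pos'],s['tcp_rot'],s['ft_force'],grip_depth)
for n in("scene","top"):
    c=read_camera(n);cv2.imwrite(f"pics/{n}0.png",c["frame"][:,:,::-1]);print(n,c["fx"],c["fy"],c["cx"],c["cy"],c["k1"],c["R"],c["t"])
E
```

```text
pics
0.0 [205.79518324 589.82055733 179.92456608] [-3.14042608e+00 -1.11958738e-04  2.80579312e+00] [-0.39962041 -0.37129246 -0.4390903 ] 18.8
scene 371.2076449822963 371.2076449822963 313.03422181569346 194.55433914005727 -0.024256428425414252 [[-0.66594412  0.74596745  0.00714082]
 [ 0.63791797  0.57439596 -0.51296193]
 [-0.38675456 -0.33704873 -0.85838165]] [ 296.73615983 -337.34510479 1585.83975311]
top 422.8200827451666 422.8200827451666 317.3638742553313 201.08511193862245 -0.09019572705480054 [[ 0.00756037 -0.99975047 -0.02102008]
 [-0.99224964 -0.00489306 -0.12416401]
 [ 0.12403018  0.0217959  -0.99203904]] [  83.89393724  529.16791055 1348.61549213]
```

View pics/scene0.png

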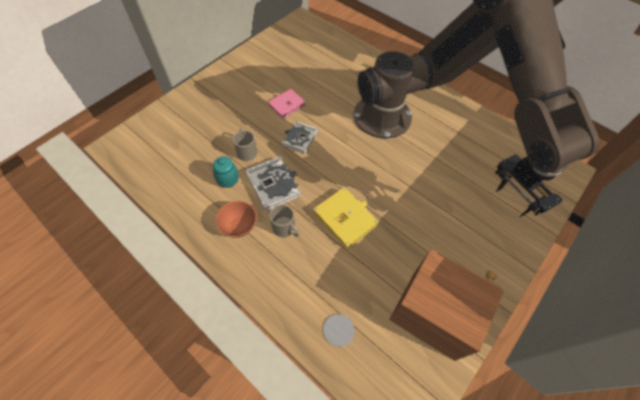

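View pics/top0.png

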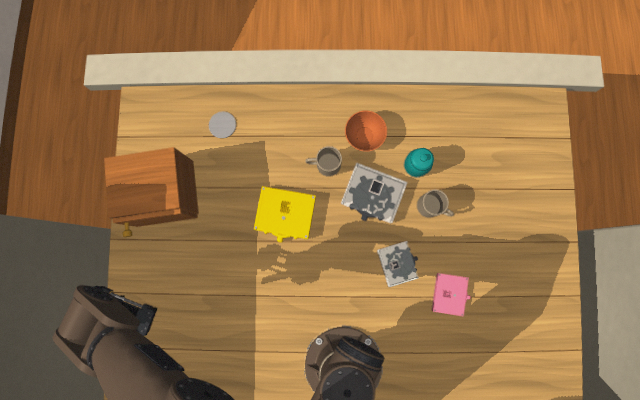

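Candidates are yellow (285,213), pink (451,294), small white (399,264) and large white (374,194), all in the top view. The large white one fits, being neither pink nor yellow and the larger of the two white ones. I'll confirm it in one enlarged crop.

```bash
cat > h.py <<'E'
import numpy as np, cv2
from cell import *
def ray(c,uv,z):
    d=((np.atleast_2d(uv)-[c["cx"],c["cy"]])/[c["fx"],c["fy"]]).astype(float); p=d.copy()
    for _ in range(10): p=d/(1+c["k1"]*(p**2).sum(1,keepdims=True))
    R,t=np.array(c["R"]),np.array(c["t"]); o=-R.T@t
    w=np.c_[p,np.ones(len(p))]@R
    return o+w*((z-o[2])/w[:,2:])
def proj(c,X):
    q=np.atleast_2d(X)@np.array(c["R"]).T+np.array(c["t"]); p=q[:,:2]/q[:,2:]
    return p*(1+c["k1"]*(p**2).sum(1,keepdims=True))*[c["fx"],c["fy"]]+[c["cx"],c["cy"]]
E
python3 - <<'E'
from h import *
c=read_camera("top");f=c["frame"][150:240,330:450,::-1]
cv2.imwrite("pics/crop1.png",cv2.resize(f,None,fx=6,fy=6,interpolation=cv2.INTER_CUBIC))
print(ray(c,[374,194],30))
hsv=cv2.cvtColor(c["frame"],cv2.COLOR_RGB2HSV)
m=((hsv[...,1]<50)&(hsv[...,2]>150)).astype(np.uint8)
m[:150]=0;m[240:]=0;m[:,:335]=0;m[:,412:]=0
n,l,st,ce=cv2.connectedComponentsWithStats(m);print(st,ce)
E
```

```text
[[553.46673861 -98.44960638  30.        ]]
[[     0      0    640    400 254898]
 [   341    164     66     59   1016]
 [   371    196      3      3      7]
 [   379    199      9      9     25]
 [   362    205     10      9     28]
 [   373    205     10      8     25]
 [   377    217      1      1      1]] [[319.25776193 199.54277397]
 [375.56397638 188.19488189]
 [371.71428571 197.        ]
 [383.36       202.32      ]
 [367.17857143 209.53571429]
 [376.72       208.76      ]
 [377.         217.        ]]
```

View pics/crop1.png

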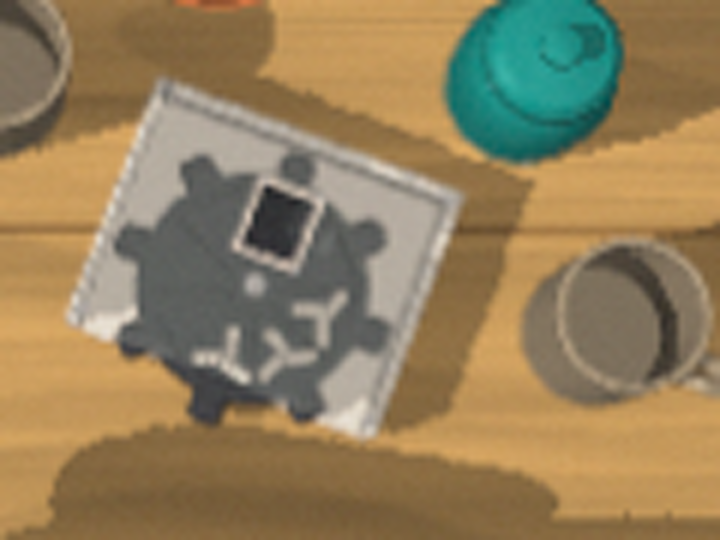

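The crop confirms the large white/grey dispenser. The mouth is at (377,187), the axis at (372,197) and the thumb lobe at (364,217). The three filled compartments, going clockwise, are (384,203), (377,210) and (367,209). The first filled one is therefore 90° short of the mouth, so it needs two clicks. Next I'll measure the pose.

Run:
```python
from h import *
c=read_camera("top")
P=np.array([[163,83],[464,193],[373,438],[68,322]])/6+[330,150]-0.4
W=ray(c,P,36)[:,:2]   # back-left(+x,+y), back-right(+x,-y), front-right, front-left
print("corners",W.round(1),"sides",[round(np.linalg.norm(W[i]-W[i-1]),1) for i in range(4)])
L=np.array([[90,90],[90,-90],[-54,-90],[-54,90]])
# rigid 2D fit
a=L-L.mean(0);b=W-W.mean(0);th=np.arctan2((a[:,0]*b[:,1]-a[:,1]*b[:,0]).sum(),(a*b).sum())
R=np.array([[np.cos(th),-np.sin(th)],[np.sin(th),np.cos(th)]]);o=W.mean(0)-R@L.mean(0)
print("yaw",th,"origin",o,"res",(W-(L@R.T+o)).round(1).tolist())
print("thumb pix",proj(c,[*(R@[-80,0]+o),28]),"axis pix",proj(c,[*o,36]), "axis from hub", ray(c,np.array([[255,285]])/6+[330,150]-.4,38))
s=read_camera("scene")
for x,y,z in [(90,90,36),(90,-90,36),(-54,-90,36),(-54,90,36),(-80,0,28)]:
    print(proj(s,[*(R@[x,y]+o),z]).round(1))
f=s["frame"][130:240,220:330,::-1].copy()
f=cv2.resize(f,None,fx=5,fy=5,interpolation=cv2.INTER_CUBIC)
for x,y,z in [(90,90,36),(90,-90,36),(-54,-90,36),(-54,90,36),(-80,0,28)]:
    q=(proj(s,[*(R@[x,y]+o),z])[0]-[220,130]+.5)*5;cv2.circle(f,tuple(q.astype(int).tolist()),4,(0,0,255),-1)
cv2.imwrite("pics/crop2.png",f)
for nm,p,z in [("mugA",(433,203),92),("mugB",(328,160),92)]: 
    w=ray(c,p,z)[0,:2];print(nm,w.round(),(R.T@(w-o)).round())
```

```text
corners [[ 654.2  -41.9]
 [ 593.7 -206.5]
 [ 459.3 -154.6]
 [ 521.6   10.3]] sides [np.float64(142.5), np.float64(175.3), np.float64(144.1), np.float64(176.3)]
yaw -0.3626126936945251 origin [540.36824001 -91.80655185] res [[-2.2, -2.4], [1.1, 1.4], [1.3, 2.2], [-0.2, -1.2]]
thumb pix [[363.43071977 220.72124755]] axis pix [[372.20858007 197.704782  ]] axis from hub [[542.08780958 -91.25236283  38.        ]]
[[265.1 205.9]]
[[245.9 168.7]]
[[280.6 154.7]]
[[301.5 190.1]]
[[297.1 170.4]]
mugA [ 517. -276.] [  44. -181.]
mugB [653.  53.] [ 54. 175.]
```

View pics/crop2.png

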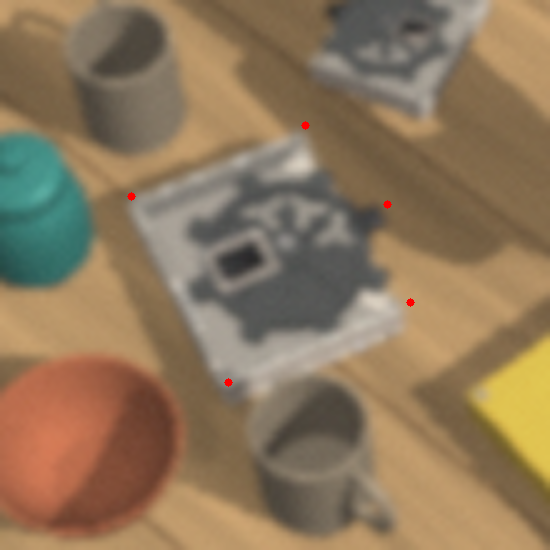

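The scene view agrees to within about 2–3 px: the lobe is at crop (382,213) against a predicted (387,204). Now I'll move to a hover over the gap on the dispenser's +y side with the jaw closed.

{"fn": "drive_tool", "kwargs": {"targets": [{"jaw":0,"travel":[-0.233,-0.25,0],"twist":0},{"jaw":0,"travel":[-0.233,-0.25,0],"twist":0},{"jaw":0,"travel":[-0.233,-0.25,0],"twist":0},{"jaw":0,"travel":[-0.233,-0.25,0],"twist":0},{"jaw":0,"travel":[-0.233,-0.25,0],"twist":0},{"jaw":0,"travel":[-0.233,-0.25,0],"twist":0},{"jaw":0,"travel":[-0.233,-0.25,0],"twist":0},{"jaw":0,"travel":[-0.233,-0.25,0],"twist":0}]}}

```text
t: 0.92
eef_pos: [340.4, 283.2, 180.7]
tcp_rot: [3.141, 0.0, 2.806]
ft_force: [0.5, -0.0, 0.2]
opening: 0.499
grip_force: 0.0
```

{"fn": "drive_tool", "kwargs": {"targets": [{"jaw":0,"travel":[-0.233,-0.25,0],"twist":0},{"jaw":0,"travel":[-0.233,-0.25,0],"twist":0},{"jaw":0,"travel":[-0.233,-0.25,0],"twist":0},{"jaw":0,"travel":[-0.233,-0.25,0],"twist":0},{"jaw":0,"travel":[-0.233,-0.25,0],"twist":0},{"jaw":0,"travel":[-0.233,-0.25,0],"twist":0},{"jaw":0,"travel":[-0.233,-0.25,0],"twist":0},{"jaw":0,"travel":[-0.233,-0.25,0],"twist":0}]}}

```text
t: 1.58
eef_pos: [474.8, -22.3, 180.7]
tcp_rot: [3.141, 0.0, 2.805]
ft_force: [0.8, 0.6, -0.2]
opening: 0.011
grip_force: 0.0
```

{"fn": "drive_tool", "kwargs": {"targets": [{"jaw":0,"travel":[-0.01,-0.01,0.03],"twist":0.1},{"jaw":0,"travel":[-0.01,-0.01,0.06],"twist":0.2},{"jaw":0,"travel":[-0.01,-0.01,0.09],"twist":0.3},{"jaw":0,"travel":[-0.01,-0.01,0.12],"twist":0.42},{"jaw":0,"travel":[-0.01,-0.01,0.12],"twist":0.42},{"jaw":0,"travel":[-0.01,-0.01,0.12],"twist":0.42},{"jaw":0,"travel":[-0.01,-0.01,0.12],"twist":0.42}]}}

```text
t: 2.17
eef_pos: [481.2, -32.9, 61.8]
tcp_rot: [3.141, 0.001, 2.39]
ft_force: [-0.5, 0.2, 1.4]
opening: 0.008
grip_force: 0.0
```

Run:
```python
from h import *
s0=state();print(s0['eef_pos'],s0['tcp_rot'],s0['ft_force'])
s=read_camera("scene")
T=np.array(s0['eef_pos'])
f=s["frame"][110:210,230:350,::-1].copy()
f=cv2.resize(f,None,fx=6,fy=6,interpolation=cv2.INTER_CUBIC)
g=lambda X:tuple(((proj(s,X)[0]-[230,110]+.5)*6).astype(int).tolist())
cv2.circle(f,g(T),4,(0,0,255),-1)
cv2.circle(f,g([*T[:2],20]),4,(255,0,0),-1)
print(g(T),g([*T[:2],20]))
cv2.imwrite("pics/crop3.png",f)
```

```text
[481.19785919 -32.88011061  61.77729872] [3.14088573e+00 9.88312337e-04 2.38989077e+00] [-0.47359048  0.23485492  1.35110524]
(422, 377) (424, 415)
```

View pics/crop3.png

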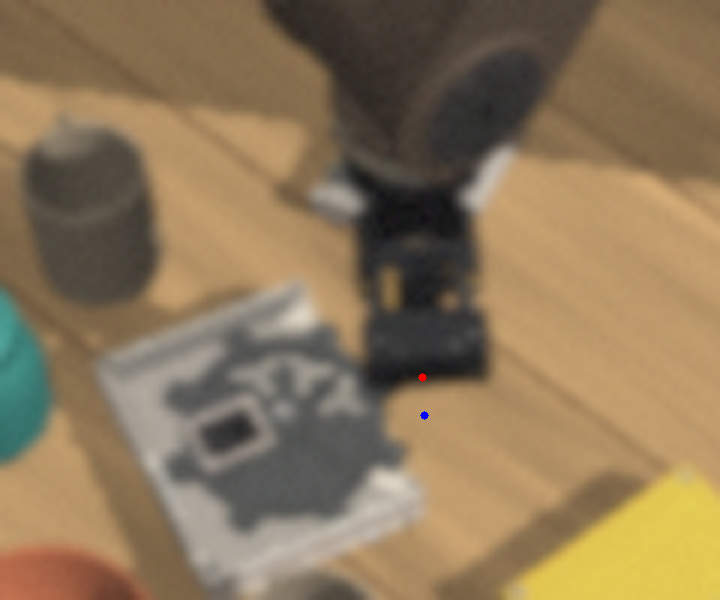

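The hand's body hides the fingertips in this view: it is the block at crop x 365–488. I'll twist 90° so that the slim 20 mm side pushes and the tips come into view.

{"fn": "drive_tool", "kwargs": {"targets": [{"jaw":0,"travel":[0,0,0],"twist":1.57},{"jaw":0,"travel":[0,0,0],"twist":1.57},{"jaw":0,"travel":[0,0,0],"twist":1.57},{"jaw":0,"travel":[0,0,0],"twist":1.57},{"jaw":0,"travel":[0,0,0],"twist":1.57},{"jaw":0,"travel":[0,0,0],"twist":1.57},{"jaw":0,"travel":[0,0,0],"twist":1.57},{"jaw":0,"travel":[0,0,0],"twist":1.57}]}}

```text
t: 2.88
eef_pos: [481.5, -32.9, 62.5]
tcp_rot: [3.138, -0.0, 1.382]
ft_force: [0.5, -1.0, -0.4]
opening: 0.004
grip_force: 0.0
```

{"fn": "drive_tool", "kwargs": {"targets": [{"jaw":0,"travel":[0,0,0],"twist":0.57},{"jaw":0,"travel":[0,0,0],"twist":0.57},{"jaw":0,"travel":[0,0,0],"twist":0.57},{"jaw":0,"travel":[0,0,0],"twist":0.57},{"jaw":0,"travel":[0,0,0],"twist":0.57},{"jaw":0,"travel":[0,0,0],"twist":0.57}]}}

```text
t: 3.38
eef_pos: [481.4, -32.9, 62.3]
tcp_rot: [3.139, -0.002, 0.815]
ft_force: [0.5, 0.1, 0.5]
opening: 0.003
grip_force: 0.0
```

```bash
cat > look.py <<'E'
from h import *
import sys
def look(name):
    s0=state();print(s0['eef_pos'],s0['tcp_rot'][2],s0['ft_force'],s0['joints'][5])
    s=read_camera("scene");T=np.array(s0['eef_pos'])
    f=cv2.resize(s["frame"][130:210,240:340,::-1],None,fx=7,fy=7,interpolation=cv2.INTER_CUBIC)
    g=lambda X:tuple(((proj(s,X)[0]-[240,130]+.5)*7).astype(int).tolist())
    cv2.circle(f,g(T),3,(0,0,255),-1);cv2.circle(f,g([*T[:2],20]),3,(255,0,0),-1)
    print(g(T),g([*T[:2],20]));cv2.imwrite(f"pics/{name}.png",f)
look(sys.argv[1])
E
python3 look.py crop4
```

```text
[481.39718125 -32.87242201  62.31995041] 0.8150343785297003 [0.52868785 0.09615285 0.52226067] 0.5503928059542221
(422, 300) (424, 344)
```

View pics/crop4.png

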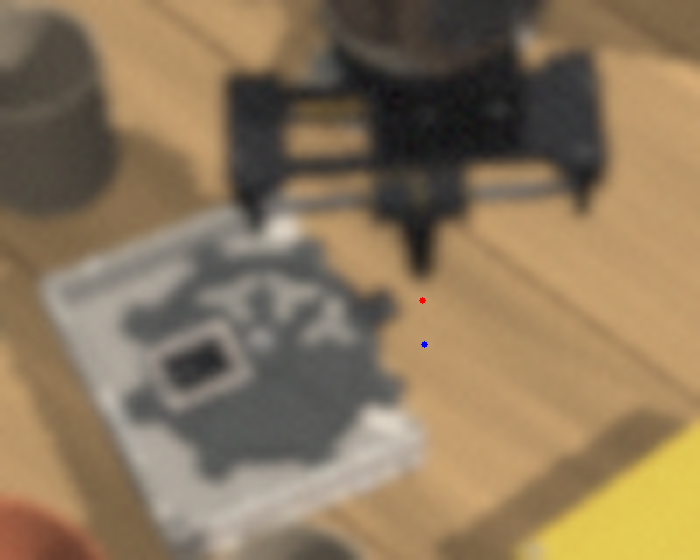

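The tips show at crop (422,275), about 3.5 px above the prediction at (422,300). Before descending I'll check both cameras against common objects and the robot base.

Run:
```python
from h import *
c=read_camera("top");s=read_camera("scene")
for nm,p,z,q in [("mugA",(433,203),92,(244.4,138.4)),("mugB",(328,160),92,(281.6,216.4)),("mouth",(376.3,187),38,None),("hub",(372.1,197.1),38,None)]:
    w=ray(c,p,z);print(nm,w.round(),"scene pred",proj(s,w).round(1),"obs",q)
print("base scene",proj(s,[[0,0,0]]),"top",proj(c,[[0,0,0]]))
cv2.imwrite("pics/top5.png",cv2.resize(c["frame"][140:260,300:440,::-1],None,fx=5,fy=5,interpolation=cv2.INTER_CUBIC))
# tip darkness profile along predicted finger axis
f=cv2.cvtColor(s["frame"],cv2.COLOR_RGB2GRAY)
print(f[158:178,292:310])
```

```text
mugA [[ 517. -276.   92.]] scene pred [[246. 138.]] obs (244.4, 138.4)
mugB [[653.  53.  92.]] scene pred [[283.7 213.3]] obs (281.6, 216.4)
mouth [[ 575. -105.   38.]] scene pred [[268.3 180.9]] obs None
hub [[542. -91.  38.]] scene pred [[277.4 177.4]] obs None
base scene [[382.35792073 115.74355151]] top [[343.2920011  364.62890496]]
[[ 83  70  57  51  52  48  54  61  62  54  49  48  49  55  76 104 120 127]
 [ 87  73  56  46  40  47  52  58  61  52  48  43  43  51  77 113 137 146]
 [102  80  57  44  42  41  44  47  50  46  47  47  57  65  90 124 149 157]
 [119  94  77  68  58  47  40  35  38  41  52  74  88  92 110 136 157 161]
 [134 116 107 101  84  62  40  31  33  44  75 104 119 120 125 142 156 164]
 [145 138 132 125 108  78  46  33  29  54  91 124 139 140 138 143 152 159]
 [151 149 144 137 120  92  57  31  34  58  95 128 144 148 147 144 145 149]
 [155 153 148 145 132 104  65  36  32  58  95 128 144 150 151 150 146 140]
 [158 157 152 149 139 113  76  41  36  65 101 129 140 147 149 153 148 145]
 [159 159 155 152 143 122  83  50  45  71 105 130 139 143 146 148 153 150]
 [159 159 157 155 147 128  98  69  60  87 113 129 138 139 142 144 148 151]
 [154 155 155 154 152 141 120  95  91 108 127 135 137 139 138 142 145 147]
 [143 143 137 141 149 150 141 126 121 129 140 139 138 138 139 139 140 146]
 [122 112 107 117 138 152 152 150 144 144 146 145 142 140 138 139 140 140]
 [ 89  83  81  97 122 145 155 155 155 152 151 148 146 143 140 138 139 139]
 [ 70  70  73  88 110 134 152 156 158 156 152 152 150 147 146 140 140 140]
 [ 70  70  76  87 106 132 148 157 156 157 156 155 153 151 148 145 144 142]
 [ 72  72  80  99 118 140 149 155 155 156 157 156 154 153 151 148 148 145]
 [ 78  80  98 121 141 150 155 155 155 156 155 157 156 154 152 150 149 148]
 [ 91  95 116 138 151 154 156 157 156 156 155 155 155 156 153 152 151 149]]
```

View pics/top5.png

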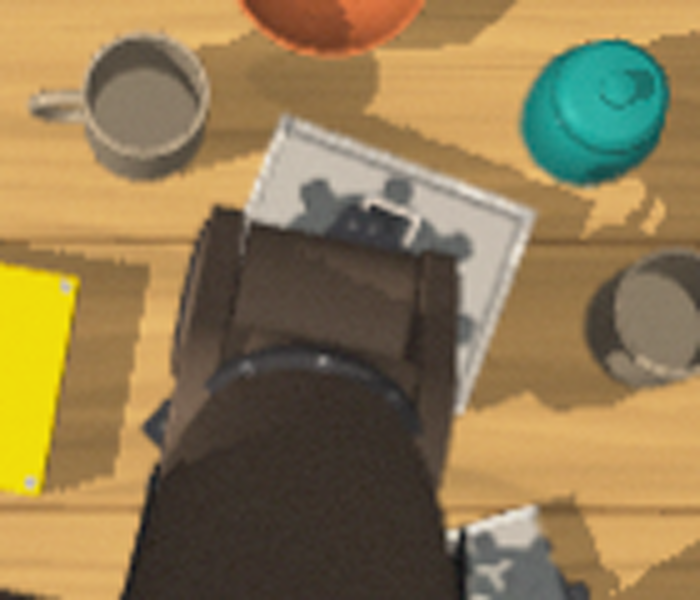

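The base, hub and mouth agree in both views to within 1 px, so the dispenser pose is good, with its axis at (542,-91). The finger ends look about 17 mm short of the TCP. I'll check the true height by lowering in free space outside the wheel.

{"fn": "drive_tool", "kwargs": {"targets": [{"jaw":0,"travel":[0,-0.04,0],"twist":0},{"jaw":0,"travel":[0,-0.04,0.02],"twist":0},{"jaw":0,"travel":[0,-0.04,0.04],"twist":0},{"jaw":0,"travel":[0,-0.04,0.05],"twist":0},{"jaw":0,"travel":[0,-0.04,0.052],"twist":0},{"jaw":0,"travel":[0,-0.04,0.054],"twist":0},{"jaw":0,"travel":[0,-0.04,0.054],"twist":0}]}}

```text
t: 4.12
eef_pos: [451.7, -5.5, 6.8]
tcp_rot: [3.141, -0.0, 0.817]
ft_force: [0.9, 0.7, 0.0]
opening: 0.006
grip_force: 0.0
```

```bash
python3 look.py crop6
```

```text
[451.70653913  -5.48238188   6.84968665] 0.8169873743069969 [0.8647374  0.745387   0.04167959] 0.5950587571163067
(499, 352) (499, 338)
```

View pics/crop6.png

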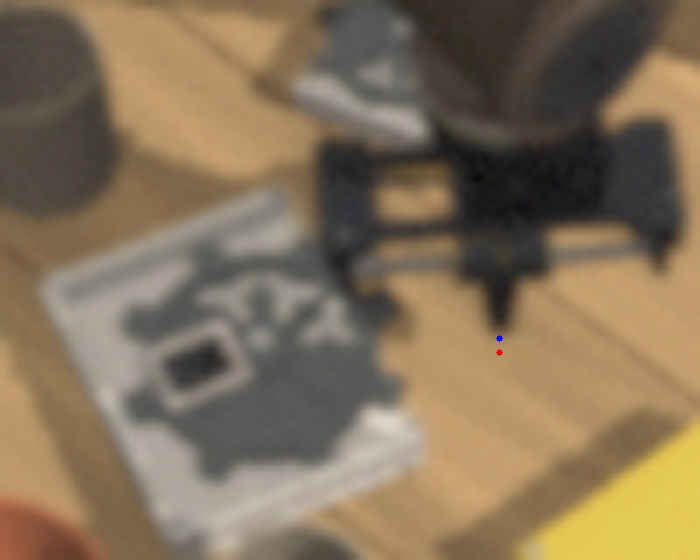

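{"fn": "drive_tool", "kwargs": {"targets": [{"jaw":0,"travel":[0,0,0.002],"twist":0},{"jaw":0,"travel":[0,0,0.004],"twist":0},{"jaw":0,"travel":[0,0,0.005],"twist":0},{"jaw":0,"travel":[0,0,0.006],"twist":0},{"jaw":0,"travel":[0,0,0.007],"twist":0},{"jaw":0,"travel":[0,0,0.007],"twist":0}]}}

```text
t: 4.67
eef_pos: [451.3, -5.4, -0.6]
tcp_rot: [-3.141, 0.0, 0.816]
ft_force: [1.1, -0.6, 0.2]
opening: 0.005
grip_force: 0.0
```

{"fn": "drive_tool", "kwargs": {"targets": [{"jaw":0,"travel":[0,0,0.001],"twist":0},{"jaw":0,"travel":[0,0,0.002],"twist":0},{"jaw":0,"travel":[0,0,0.002],"twist":0}]}}

```text
t: 4.92
eef_pos: [451.4, -5.4, -2.6]
tcp_rot: [-3.141, 0.0, 0.816]
ft_force: [-0.0, 0.1, 0.3]
opening: 0.003
grip_force: 0.0
```

{"fn": "drive_tool", "kwargs": {"targets": [{"jaw":0,"travel":[0,0,0.001],"twist":0},{"jaw":0,"travel":[0,0,0.002],"twist":0},{"jaw":0,"travel":[0,0,0.003],"twist":0},{"jaw":0,"travel":[0,0,0.004],"twist":0},{"jaw":0,"travel":[0,0,0.004],"twist":0}]}}

```text
t: 5.33
eef_pos: [451.3, -5.4, -6.7]
tcp_rot: [-3.141, 0.0, 0.816]
ft_force: [-0.0, -0.3, -0.2]
opening: 0.002
grip_force: 0.0
```

Run:
```python
from h import *
s0=state();print(s0['eef_pos'],s0['ft_force']);T=np.array(s0['eef_pos'])
s=read_camera("scene");f=cv2.cvtColor(s["frame"],cv2.COLOR_RGB2GRAY).astype(int)
p=proj(s,T)[0];print(p)
c=int(round(p[0]));r=int(round(p[1]));print(r-14,f[r-14:r+4,c-6:c+7])
for d in range(0,30,5): print(d,proj(s,T+[0,0,d]).round(1))
```

```text
[451.32751285  -5.42765481  -6.67507613] [-0.04440683 -0.30520029 -0.19864699]
[310.96239448 181.70134465]
168 [[ 85  67  54  55  58  58  63  66  58  55  55  54  63]
 [ 77  60  52  51  49  53  61  58  53  50  48  47  58]
 [ 73  56  46  41  41  45  46  43  46  45  44  50  60]
 [ 89  66  49  43  41  37  39  36  44  57  69  81  87]
 [113  93  85  67  49  38  30  36  54  82 105 118 121]
 [137 129 118  98  66  38  34  38  67 102 130 141 145]
 [148 146 136 115  79  46  31  43  77 114 138 148 151]
 [151 151 142 124  90  54  32  50  85 119 139 145 150]
 [154 151 147 130 100  64  39  61  96 122 139 145 147]
 [154 154 150 140 110  74  50  73 107 130 140 141 145]
 [153 155 153 144 122  88  69  85 118 139 144 143 144]
 [156 155 154 149 135 113 103 113 133 145 148 147 148]
 [157 157 154 151 147 139 135 139 142 147 150 150 149]
 [158 158 156 155 152 150 151 150 150 150 149 150 151]
 [159 158 158 157 157 154 151 151 152 149 150 149 149]
 [157 158 159 158 157 158 155 152 151 150 150 149 148]
 [157 157 157 157 161 159 160 156 151 152 149 151 147]
 [155 154 156 158 159 159 161 158 158 155 152 151 148]]
0 [[311.  181.7]]
5 [[311. 181.]]
10 [[311.  180.3]]
15 [[311.  179.6]]
20 [[311.  178.8]]
25 [[311.  178.1]]
```

{"fn": "drive_tool", "kwargs": {"targets": [{"jaw":0,"travel":[0,0,0.001],"twist":0},{"jaw":0,"travel":[0,0,0.002],"twist":0},{"jaw":0,"travel":[0,0,0.003],"twist":0},{"jaw":0,"travel":[0,0,0.004],"twist":0},{"jaw":0,"travel":[0,0,0.004],"twist":0}]}}

```text
t: 5.8
eef_pos: [451.3, -5.4, -10.7]
tcp_rot: [-3.141, 0.0, 0.816]
ft_force: [0.4, -0.1, 0.4]
opening: 0.007
grip_force: 0.0
```

Run:
```python
from h import *
s=read_camera("scene")
u=np.array([np.sin(.817),-np.cos(.817),0]);T=np.array([451.7,-5.5,0])
for y in(70,80,90):
  for z in (40,60,80,100): print(y,z,((proj(s,T+y*u+[0,0,z])[0]-[240,130]+.5)*7).round())
th=-.3626;R=np.array([[np.cos(th),-np.sin(th)],[np.sin(th),np.cos(th)]]);o=np.array([541.5,-91.5])
for a in (22.5,15,7.5,0,-7.5,-15,-22.5):
  for r in (120,80): 
    p=R@[-r*np.cos(np.radians(a)),r*np.sin(np.radians(a))]+o; print(a,r,p.round(1),end=' ')
  print('yaw',round(th+np.pi/2-np.radians(a),3))
```

```text
70 40 [368. 327.]
70 60 [367. 306.]
70 80 [365. 284.]
70 100 [363. 262.]
80 40 [349. 329.]
80 60 [347. 307.]
80 80 [346. 286.]
80 100 [344. 263.]
90 40 [330. 330.]
90 60 [328. 309.]
90 80 [326. 287.]
90 100 [324. 265.]
22.5 120 [454.1  -9.2] 22.5 80 [483.3 -36.7] yaw 0.815
15 120 [444.1 -21.3] 15 80 [476.6 -44.7] yaw 0.946
7.5 120 [435.8 -34.7] 7.5 80 [471.  -53.6] yaw 1.077
0 120 [429.3 -48.9] 0 80 [466.7 -63.1] yaw 1.208
-7.5 120 [424.7 -63.9] -7.5 80 [463.6 -73.1] yaw 1.339
-15 120 [422.1 -79.4] -15 80 [461.9 -83.4] yaw 1.47
-22.5 120 [421.6 -95.1] -22.5 80 [461.5 -93.9] yaw 1.601
```

{"fn": "drive_tool", "kwargs": {"targets": [{"jaw":0,"travel":[0,0.01,0],"twist":0},{"jaw":0,"travel":[0,0.02,0],"twist":0},{"jaw":0,"travel":[-0.001,0.028,0],"twist":0},{"jaw":0,"travel":[-0.001,0.034,0],"twist":0},{"jaw":0,"travel":[-0.001,0.038,0],"twist":0},{"jaw":0,"travel":[-0.001,0.042,0],"twist":0},{"jaw":0,"travel":[-0.001,0.043,0],"twist":0}]}}

```text
t: 6.43
eef_pos: [482.5, -36.1, -10.5]
tcp_rot: [3.141, -0.0, 0.815]
ft_force: [0.3, -0.4, -0.3]
opening: 0.004
grip_force: 0.0
```

```bash
python3 look.py crop7
```

```text
[482.48164092 -36.10579604 -10.52691126] 0.8153069091809706 [ 0.27413641 -0.43505649 -0.34794545] 0.5439006686113306
(420, 373) (419, 342)
```

View pics/crop7.png

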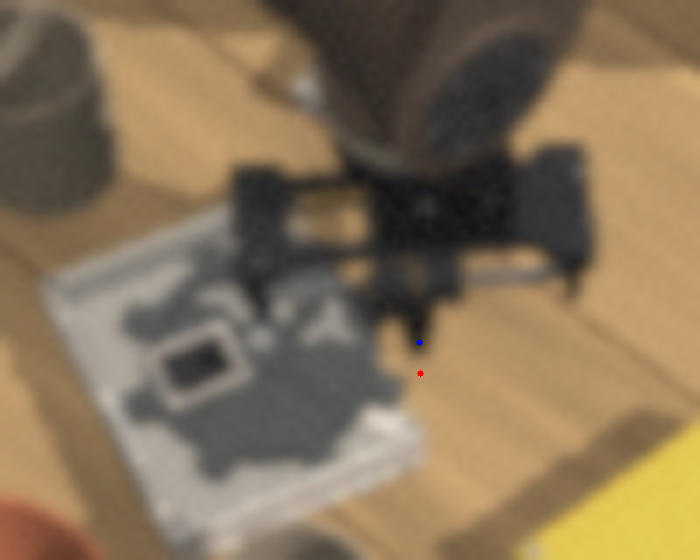

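The finger stands in the gap between the thumb lobe (380,310) and the next lobe (395,388). Next is a slow arc push.

{"fn": "drive_tool", "kwargs": {"targets": [{"jaw":0,"travel":[0,0.004,0],"twist":0},{"jaw":0,"travel":[-0.0034,0.0041,0],"twist":-0.044},{"jaw":0,"travel":[-0.0067,0.0043,0],"twist":-0.087},{"jaw":0,"travel":[-0.0101,0.0047,0],"twist":-0.131},{"jaw":0,"travel":[-0.0134,0.0052,0],"twist":-0.175},{"jaw":0,"travel":[-0.0167,0.0058,0],"twist":-0.218},{"jaw":0,"travel":[-0.0199,0.0066,0],"twist":-0.262}]}}

```text
t: 7.07
eef_pos: [473.2, -54.6, -10.4]
tcp_rot: [3.141, -0.0, 1.08]
ft_force: [2.0, 1.6, -0.1]
opening: 0.006
grip_force: 0.8
```

{"fn": "drive_tool", "kwargs": {"targets": [{"jaw":0,"travel":[-0.0054,0.0002,0],"twist":-0.07},{"jaw":0,"travel":[-0.0107,0.0007,0],"twist":-0.14},{"jaw":0,"travel":[-0.016,0.0017,0],"twist":-0.21},{"jaw":0,"travel":[-0.0212,0.003,0],"twist":-0.28},{"jaw":0,"travel":[-0.0263,0.0046,0],"twist":-0.35},{"jaw":0,"travel":[-0.0313,0.0067,0],"twist":-0.42},{"jaw":0,"travel":[-0.035,0.0084,0],"twist":-0.47},{"jaw":0,"travel":[-0.0385,0.0103,0],"twist":-0.524}]}}

```text
t: 7.73
eef_pos: [464.0, -93.6, -10.5]
tcp_rot: [-3.142, -0.0, 1.604]
ft_force: [-0.6, 1.1, 0.1]
opening: 0.003
grip_force: 0.0
```

```bash
python3 look.py crop8
```

```text
[463.97158495 -93.61752989 -10.46261183] 1.6044528371300582 [-0.62257533  1.10222308  0.08833565] -0.37270115407455046
(367, 294) (364, 262)
```

View pics/crop8.png

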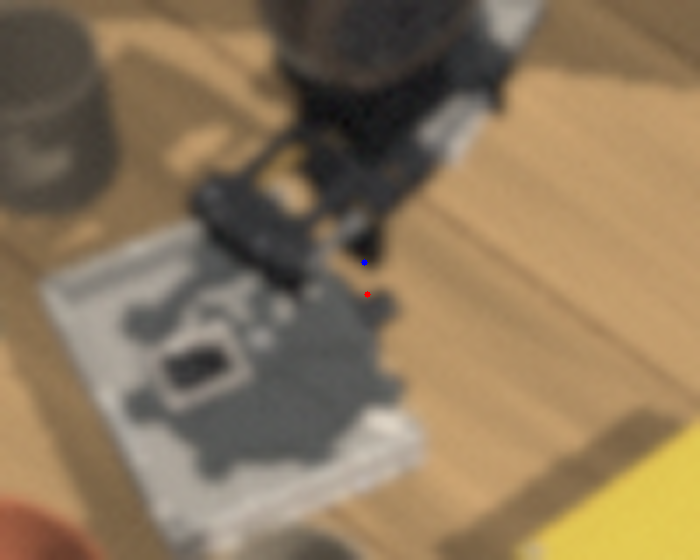

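One click is done: the tablets moved on toward the mouth, and the housing corner is still at (43,285). I have used all my pictures, so from here I go by numbers. I'll retract outward, go back round and re-enter.

{"fn": "drive_tool", "kwargs": {"targets": [{"jaw":0,"travel":[0,-0.02,0],"twist":0},{"jaw":0,"travel":[0,-0.04,0],"twist":0},{"jaw":0,"travel":[0.02,-0.04,0],"twist":0.12},{"jaw":0,"travel":[0.045,-0.04,0],"twist":0.24},{"jaw":0,"travel":[0.066,-0.025,0],"twist":0.36},{"jaw":0,"travel":[0.086,-0.01,0],"twist":0.48},{"jaw":0,"travel":[0.086,-0.01,0],"twist":0.6},{"jaw":0,"travel":[0.086,-0.01,0],"twist":0.72}]}}

```text
t: 8.45
eef_pos: [452.0, -6.5, -10.4]
tcp_rot: [3.141, -0.0, 0.877]
ft_force: [-0.5, 0.6, -0.1]
opening: 0.002
grip_force: 0.0
```

{"fn": "drive_tool", "kwargs": {"targets": [{"jaw":0,"travel":[0,0,0],"twist":0.068},{"jaw":0,"travel":[0,0,0],"twist":0.068}]}}

```text
t: 8.62
eef_pos: [451.4, -7.4, -10.5]
tcp_rot: [-3.142, -0.0, 0.81]
ft_force: [0.9, -0.4, 0.0]
opening: 0.009
grip_force: 0.0
```

```bash
cat > chk.py <<'E'
from h import *
s0=state();print(s0['t'],s0['eef_pos'],s0['tcp_rot'],s0['ft_force'])
th=-.3626;o=np.array([541.5,-91.5]);R=np.array([[np.cos(th),-np.sin(th)],[np.sin(th),np.cos(th)]])
d=R.T@(s0['eef_pos'][:2]-o);print("r",np.hypot(*d),"a",np.degrees(np.arctan2(d[1],-d[0])))
s=read_camera("scene");f=s["frame"]
# brightness at compartments (36 mm) and lobes (74mm) by azimuth from mouth, CCW positive
g=cv2.cvtColor(f,cv2.COLOR_RGB2GRAY).astype(np.float32)
for r,z in((36,24),(74,24)):
    v=[]
    for k in range(0,360,15):
        a=np.radians(k);pts=[proj(s,[*(R@[(r+e)*np.cos(a+t),(r+e)*np.sin(a+t)]+o),z])[0] for e in (-5,0,5) for t in (-.08,0,.08)]
        p=np.array(pts,np.float32);v.append(int(cv2.remap(g,p[:,0:1],p[:,1:2],1).mean()))
    print(r,v)
E
python3 chk.py
```

```text
8.6167 [451.40447107  -7.40592106 -10.45795614] [-3.14152907e+00 -8.72441492e-05  8.10216999e-01] [ 0.86412681 -0.40762148  0.01721917]
r 123.2437359307696 a 22.251288006717747
36 [69, 122, 101, 89, 88, 89, 88, 86, 89, 88, 84, 88, 88, 89, 118, 145, 125, 109, 135, 128, 124, 153, 113, 55]
74 [101, 131, 135, 95, 134, 132, 122, 159, 165, 123, 144, 102, 81, 82, 56, 86, 155, 146, 108, 135, 154, 110, 140, 158]
```

Tablets now sit at 225°, 270° and 315°, measured CCW from the mouth, so one more click is left. I'll repeat the same entry and arc.

{"fn": "drive_tool", "kwargs": {"targets": [{"jaw":0,"travel":[0,0.012,0],"twist":0},{"jaw":0,"travel":[0,0.024,0],"twist":0},{"jaw":0,"travel":[0,0.034,0],"twist":0},{"jaw":0,"travel":[0,0.04,0],"twist":0},{"jaw":0,"travel":[0,0.044,0],"twist":0},{"jaw":0,"travel":[0,0.046,0],"twist":0},{"jaw":0,"travel":[0,0.046,0],"twist":0}]}}

```text
t: 9.25
eef_pos: [484.9, -39.7, -10.6]
tcp_rot: [-3.141, -0.0, 0.813]
ft_force: [-0.3, 0.6, 1.1]
opening: 0.003
grip_force: 0.0
```

{"fn": "drive_tool", "kwargs": {"targets": [{"jaw":0,"travel":[-0.0034,0.0001,0],"twist":-0.044},{"jaw":0,"travel":[-0.0067,0.0003,0],"twist":-0.087},{"jaw":0,"travel":[-0.0101,0.0007,0],"twist":-0.131},{"jaw":0,"travel":[-0.0134,0.0012,0],"twist":-0.175},{"jaw":0,"travel":[-0.0167,0.0018,0],"twist":-0.218},{"jaw":0,"travel":[-0.0199,0.0026,0],"twist":-0.262}]}}

```text
t: 9.75
eef_pos: [472.8, -55.4, -10.5]
tcp_rot: [3.142, -0.0, 1.078]
ft_force: [0.9, 1.0, -0.5]
opening: 0.004
grip_force: 0.8
```

{"fn": "drive_tool", "kwargs": {"targets": [{"jaw":0,"travel":[-0.0054,0.0002,0],"twist":-0.07},{"jaw":0,"travel":[-0.0107,0.0007,0],"twist":-0.14},{"jaw":0,"travel":[-0.016,0.0017,0],"twist":-0.21},{"jaw":0,"travel":[-0.0212,0.003,0],"twist":-0.28},{"jaw":0,"travel":[-0.0263,0.0046,0],"twist":-0.35},{"jaw":0,"travel":[-0.0313,0.0067,0],"twist":-0.42},{"jaw":0,"travel":[-0.035,0.0084,0],"twist":-0.47},{"jaw":0,"travel":[-0.036,0.009,0],"twist":-0.49}]}}

```text
t: 10.42
eef_pos: [463.6, -91.8, -10.5]
tcp_rot: [-3.141, -0.0, 1.568]
ft_force: [0.3, -0.7, 0.3]
opening: 0.001
grip_force: 0.0
```

{"fn": "drive_tool", "kwargs": {"targets": [{"jaw":0,"travel":[0,-0.01,0],"twist":0},{"jaw":0,"travel":[0,-0.02,0],"twist":0},{"jaw":0,"travel":[0,-0.04,0],"twist":0},{"jaw":0,"travel":[0,-0.04,-0.03],"twist":0},{"jaw":0,"travel":[0,-0.04,-0.06],"twist":0},{"jaw":0,"travel":[0.03,-0.04,-0.09],"twist":0},{"jaw":0,"travel":[0.06,-0.04,-0.12],"twist":0},{"jaw":0,"travel":[0.09,-0.04,-0.15],"twist":0}]}}

```text
t: 11.08
eef_pos: [422.5, -1.9, 139.0]
tcp_rot: [-3.141, -0.0, 1.563]
ft_force: [1.4, 0.7, -0.5]
opening: 0.006
grip_force: 0.0
```

{"fn": "drive_tool", "kwargs": {"targets": [{"jaw":0,"travel":[0.04,0,0],"twist":0},{"jaw":0,"travel":[0.08,0,0],"twist":0},{"jaw":0,"travel":[0.12,0,0],"twist":0},{"jaw":0,"travel":[0.16,0,0],"twist":0},{"jaw":0,"travel":[0.2,0,0],"twist":0},{"jaw":0,"travel":[0.2,0,0],"twist":0}]}}

```text
t: 11.58
eef_pos: [423.7, 201.9, 137.7]
tcp_rot: [3.141, -0.001, 1.569]
ft_force: [-0.5, 0.4, -0.1]
opening: 0.008
grip_force: 0.0
```

```bash
python3 chk.py
python3 - <<'E'
from h import *
c=read_camera("top");f=c["frame"];a=cv2.imread("pics/top0.png")[:,:,::-1]
d=cv2.absdiff(f,a).max(2)
for nm,(x0,y0,x1,y1) in dict(disp_back=(340,160,412,180),dispR=(390,180,412,222),mugA=(415,185,460,220),jar=(400,145,440,178),bowl=(340,105,392,152),mugB=(303,145,343,177),box=(100,145,200,235),frontL=(340,180,352,210)).items():
    print(nm,(d[y0:y1,x0:x1]>40).sum())
hsv=cv2.cvtColor(f,cv2.COLOR_RGB2HSV);g=cv2.cvtColor(f,cv2.COLOR_RGB2GRAY).astype(np.float32)
th=-.3626;o=np.array([541.5,-91.5]);R=np.array([[np.cos(th),-np.sin(th)],[np.sin(th),np.cos(th)]])
for r in (36,72):
    v=[]
    for k in range(0,360,9 if r==72 else 15):
        A=np.radians(k);p=np.array([proj(c,[*(R@[(r+e)*np.cos(A+t),(r+e)*np.sin(A+t)]+o),26])[0] for e in(-4,0,4) for t in(-.08,0,.08)],np.float32)
        v.append(int(cv2.remap(g,p[:,0:1],p[:,1:2],1).mean()))
    print(r,v)
E
```

```text
11.5833 [423.74082666 201.93896645 137.69044742] [ 3.14141442e+00 -9.43169854e-04  1.56932427e+00] [-0.50488732  0.3759637  -0.06119184]
r 316.1861001650077 a 47.35860300080349
36 [124, 117, 95, 87, 85, 86, 86, 83, 86, 85, 82, 85, 86, 83, 83, 86, 87, 102, 131, 123, 106, 124, 92, 67]
74 [97, 127, 131, 92, 128, 126, 117, 156, 160, 103, 138, 139, 114, 142, 118, 100, 150, 141, 105, 130, 150, 107, 135, 151]
disp_back 0
dispR 44
mugA 503
jar 14
bowl 0
mugB 0
box 0
frontL 0
36 [154, 64, 122, 104, 97, 97, 99, 98, 98, 98, 99, 99, 98, 97, 97, 99, 98, 107, 163, 106, 104, 159, 119, 68]
72 [98, 142, 177, 177, 142, 95, 141, 178, 179, 141, 97, 148, 180, 189, 155, 93, 118, 119, 125, 107, 76, 126, 148, 146, 97, 88, 153, 182, 182, 146, 103, 146, 181, 181, 150, 101, 142, 180, 180, 149]
```

Bright tablets now lie at 0°, 315° and 270°, and the lobes sit symmetrically at multiples of 45°. The mug_a change is probably arm shadow, so I'll verify its position.

Run:
```python
from h import *
for n,b in (("top",(416,186,458,220)),("scene",(232,128,260,162)),):
    f=cv2.cvtColor(read_camera(n)["frame"],cv2.COLOR_RGB2GRAY);a=cv2.imread(f"pics/{n}0.png",0)
    e=lambda i:cv2.Laplacian(i.astype(np.float32),cv2.CV_32F,ksize=3)
    x0,y0,x1,y1=b;m=cv2.matchTemplate(e(f)[y0-8:y1+8,x0-8:x1+8],e(a)[y0:y1,x0:x1],cv2.TM_CCOEFF_NORMED)
    _,v,_,l=cv2.minMaxLoc(m);print(n,v,np.array(l)-8)
```

```text
top 0.6704120635986328 [0 0]
scene 0.531937301158905 [0 0]
```

Mug_a hasn't moved; only the shadow on it changed. Handing in.

```bash
python3 -c "
from cell import *
print(job_done())"
```

```text
the job is handed in; nothing more can be done
None
```

The wheel of the large white dispenser was turned two clicks counterclockwise, so the first filled compartment now lies settled under the mouth. Image checks showed neither the dispenser nor any bystander had moved, the arm is clear, and the job was handed in at about 12 s.

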